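Hang the nozzle bin back on the louvre rail

ROBOT

A 7-joint arm with a two-finger parallel gripper is mounted at the origin on a cart in front of the work surface, level with it; the furniture and walls round the work are solid. World frame = base frame: x ahead of the robot, y to its left, z up, the work surface at z = 0. Lengths are in m, angles in rad, forces in N, time in s.
With the tool pointing down it reaches from about 0.4 to 0.85 m from the base axis. Payload 4.5 kg.
Tool frame: the origin (TCP) lies at the very end of the fingers, on their centre line; the grasp point (between the pads) lies 19 mm behind it (r.grip_depth is the z of the grasp point in the tool frame, in m); z points along the fingers, y is the line along which they close (so a half turn about z gives the same grasp; the last joint's range is limited). The gripper opens to 88 mm and grips with 3 to 60 N. Pads are 18 mm wide; open, the fingers measure 123 mm over their backs; the gripper's body (75 mm by 187 mm) begins 45 mm behind the grasp point.
Start: joints at [-1.138, 0.689, -0.195, 1.565, 0.157, 0.902, -0.215], TCP at [0.243, 0.576, 0.239] pointing down, gripper open.
Joint ranges: [-3.01, 3.01], [-0.46, 2.08], [-1.47, 1.51], [0.13, 2.56], [-1, 4.14], [0.04, 2.09], [-2.66, 2.66]. Speed limits (rad/s): [2.57, 2.57, 3.14, 3.14, 3.14, 3.14, 3.14].

INTERFACE

Orientations are given as a unit quaternion [x, y, z, w].
In Python, from plant import r gives the robot as it stands.
- The arm moves only by the shell command python3 steer.py 'ROWS' [FORCE]. ROWS is a JSON list of rows, 1 to 10 of them, each written [opening, [dx, dy, dz], [rx, ry, rz]]: the opening from 0.0 (shut) to 1.0 (fully open), then dx, dy, dz in units of 50 mm, then a rotation vector rx, ry, rz in rad; each row is the pose to reach, as a shift and turn from the pose commanded when the command began, along the tool's axes at that moment; what a row does not reach only later rows make up. A row lasts 1/10 s, in which the tool goes at most 0.05 m and 0.15 rad, less where a joint would pass 70% of its speed; a pose out of reach is approached as far as the arm can. The fingers move at their own pace and stop on an object; FORCE is the grip in N (left out, the last holds). Time passes only in rows, so rows that do not move let the fingers close. It prints the time, the measured TCP pose, the force, the opening and the grip force at its end. Input that does not fit is refused with a message, and nothing moves.
- r.get_state(): the state, without advancing time (a new reading comes with each control period).
- r.snapshot(name): name is "scene" or "top" or "wrist"; returns the picture (384x512x3 uint8, red, green, blue); there is no depth.
- r.camera_params(name): a dict with "fx", "fy", "cx", "cy" (pixels), "k1" (the pictures are not rectified: a ray, as slopes to the right and down, at radius r is drawn at 1 + k1 r^2 times it, then the intrinsics apply), "rvec" (rotation vector, rad) and "tvec" (3), from world to camera coordinates, as OpenCV has them. Camera axes: x right, y down, z forward; pixel columns grow to the right and rows downward; lengths in m; the calibration is good to about 2 mm. A picture is of the moment at which its call begins: read the wrist's pose just before it. camera_params takes no time and is no camera call; for the wrist camera it gives the pose at the moment of the call.
- r.finish_job(): hands the job in; it is judged then, once.
The state is a dict: "clock": time; "q": joint angles; "qd": joint speeds; "joint_torque": joint torques, N m; "tool_pos": TCP position; "eef_rot": TCP orientation; "contact_force": force on the tool from outside, world axes, zero at the start; "moment": the same for the moment, N m; "opening": opening from 0.0 (shut) to 1.0 (fully open); "finger_force": force on a finger pad.
Only numpy, scipy, OpenCV 4.12 (cv2) and the standard library are available. Lean on these libraries where they do the work, as an engineer would, in place of code of your own. Each camera call takes 0.05 s, during which the arm holds its last target. There are 200 camera calls.

TASK

Take the red parts bin with its three copper nozzles off the bench and hang it in the empty bay of the louvre rail, under the red tag: its rear lip hooked down behind the rail's tongue, hanging level by itself, with all the nozzles still in it. Lower it onto the rail, do not let it fall, and leave the other loose things where they are.

Things in the scene. Friction and masses are not known exactly. Their poses are not given: they have to be found in the camera images.
- bin: red plastic hopper-front parts bin, open on top, on the bench, about 0.2 kg empty. Outside 150 long (x) x 68 wide (y) x 65 high (z), walls and floor 3 thick. Origin: centre of its underside; its low front (36 high, blank label) faces its own -x, its back wall (outer face x = 75) +x. Side walls full height from x = -30 to 75, sloping down to the front before that
- lip (a point): middle of the lower edge of the bin's rear lip (bin frame x = 82, y = 0, z = 51.5). From the top of the back wall the lip, 50 wide, goes back and turns down: web 3 thick (underside z = 62), turned-down part 3 thick (x = 80.5 to 83.5, lower edge z = 51.5). The slot between it and the back wall is 5.5 wide, open below: the rail's tongue goes in there
- louvre_board: bench-top louvre board, fixed: grey upright sheet 240 wide, 25 to 265 above the bench, on two flat feet. Origin: bench level under the middle of the sheet's front face; y along the sheet, -x out of the sheet towards the robot. A bolted-on aluminium rail runs across it with two bays, at y = -55 and 55. A blue bin like the red one hangs fixed in one of them, reaching 162 out from the sheet
- board_face (a point): point on the sheet's front face, 210 above the bench. The rail below is a folded strip 2.5 thick, its front 8.5 out of the sheet; its upper edge is a free tongue in each bay, 76 wide, with a gap of 6 to the sheet behind it, 14 deep, open above; below it goes on as a smooth apron. Its height is set by hand and NOT measured: tongue tops are 95 to 185 above the bench; see it or feel for it
- bay_tag: red tag 52 x 26 on the board (229 to 255 above the bench, 6 thick) over the middle of the empty bay; 42 free from a bin there to the blue one. Origin: bench level under it on the sheet's face; axes as the board's. Touching with its back, a level bin's origin is at x = -83.5; 1.5 farther out its slot is over the tongue. Hung: x about -84, underside 64 below the tongue top, nose 3 degrees down
- nozzle_1_middle (a point): middle of a copper gas nozzle (tube 23 in diameter, 65 long, 50 g, axis along the point's y), one of two side by side in the rear half of the bin, lying lengthwise
- nozzle_2_middle (a point): middle of the second such nozzle, beside the first
- nozzle_3_middle (a point): middle of the third nozzle, lying lengthwise in the front half of the bin
- tape_measure: bystander: tape measure 36x86x64; origin at the centre of its underside. Near it the end of a fixed extraction hose, 130 thick, hangs over x = 430 to 560, y = 250 to 370 from 590 above the bench upwards, and a thin cord runs from it down behind the board to the bench's right edge: keep the wrist and forearm clear of both
- magnet_square: bystander: red triangular welding magnet 90x90x16, lying below the rail's bays; origin at the centre of its underside. To the right, off the bench, stands the fixed ring roller, 490 higher than the bench; the arm starts close beside it and has to come away towards its own base first
- spanner: bystander: combination spanner 30x151x6 (long along y), lying below the rail's bays; origin at the centre of its underside

How it is judged:
By the outcome, as a careful person would: the job done as asked, in the order asked, and still so for the second after the job is handed in, with the robot touching nothing.
It also fails if it takes over 43 s, if anything falls off the work surface, if the arm or the gripper's body presses on something with over 40 N, if the wrist force passes 120 N, or if a joint passes its speed limit or range.

## Working session

There is one attempt and no reset: what is moved stays moved. The work goes in short steps, Python scripts to look and compute and a shell command to move; the robot and the scene stay as the last step left them, time stands still between calls to the robot, and variables do not carry over. Pictures are saved under pics/ and viewed, at most 10 in all, crops included, and the job is handed in when it is done.

```bash
ls; mkdir -p pics; cat > h.py <<'E'
import numpy as np, cv2
from scipy.spatial.transform import Rotation as R
from plant import r
def cam(n):
    c=r.camera_params(n); M=R.from_rotvec(c["rvec"]).as_matrix(); return c,M,np.array(c["tvec"])
def ray(C,u,v):
    c,M,t=C; a=np.array([(u-c["cx"])/c["fx"],(v-c["cy"])/c["fy"]]); s=a.copy()
    for _ in range(20): s=a/(1+c["k1"]*(s@s))
    d=M.T@np.array([s[0],s[1],1.]); return -M.T@t,d/np.linalg.norm(d)
def plane(C,u,v,z):
    o,d=ray(C,u,v); return o+d*(z-o[2])/d[2]
def planex(C,u,v,p,n):
    o,d=ray(C,u,v); return o+d*(np.dot(np.array(p)-o,n)/np.dot(d,n))
def proj(C,P):
    c,M,t=C; q=M@np.array(P)+t; s=q[:2]/q[2]; s=s*(1+c["k1"]*(s@s)); return np.array([c["fx"]*s[0]+c["cx"],c["fy"]*s[1]+c["cy"]])
def tri(rays):
    A=0;b=0
    for o,d in rays:
        P=np.eye(3)-np.outer(d,d); A=A+P; b=b+P@o
    x=np.linalg.solve(A,b); return x,[np.linalg.norm((np.eye(3)-np.outer(d,d))@(x-o)) for o,d in rays]
def save(n,f):
    im=r.snapshot(n); cv2.imwrite(f,im[:,:,::-1]); return im
E
python3 - <<'E'
from h import *
a=save("scene","pics/scene0.png");b=save("top","pics/top0.png")
cv2.imwrite("pics/both.png",cv2.resize(np.vstack([a,b])[:,:,::-1],(512,768)))
s=r.get_state();print(s)
for n in("scene","top"):
    C=cam(n);print(n,C[0],-C[1].T@C[2])
E
```

```text
pics
plant.py
steer.py
{'clock': 0.1, 'q': array([-1.13817628,  0.68989823, -0.19453643,  1.56620051,  0.15729661,
        0.90249455, -0.21510065]), 'qd': array([ 8.23213309e-04, -1.69005993e-03, -9.26131406e-04, -4.41816231e-03,
        5.75472236e-05, -1.06741554e-03, -2.69120628e-04]), 'joint_torque': array([-2.71795085e-03, -5.28501856e+01, -1.27141222e+00, -1.53837508e+01,
       -5.25634142e-02,  1.98022768e-03,  3.37772792e-05]), 'tool_pos': array([0.24252454, 0.57543319, 0.23800235]), 'eef_rot': array([ 1.98051161e-01,  9.80191354e-01, -7.97382621e-04, -1.08880326e-04]), 'contact_force': array([ 0.13543322, -0.838606  , -0.51160216]), 'moment': array([-0.02297843, -0.0045797 , -0.04342644]), 'finger_force': 0.0, 'opening': 0.9952950270445738}
scene {'fx': 412.57125398101397, 'fy': 412.57125398101397, 'cx': 255.9496133238265, 'cy': 191.2048699797329, 'k1': 0.026751128422979466, 'rvec': array([ 1.12037959, -2.17362754,  1.19291414]), 'tvec': array([0.40836398, 0.298869  , 0.6786402 ])} [-0.08096068  0.57856613  0.61265238]
top {'fx': 417.69856234719725, 'fy': 417.69856234719725, 'cx': 257.7780720623124, 'cy': 187.60593469903114, 'k1': -0.15511788288090128, 'rvec': array([ 2.13006482, -2.18594469,  0.15197195]), 'tvec': array([0.1288269 , 0.49504623, 0.94609501])} [0.37066635 0.12708718 1.00160781]
```

View pics/scene0.png

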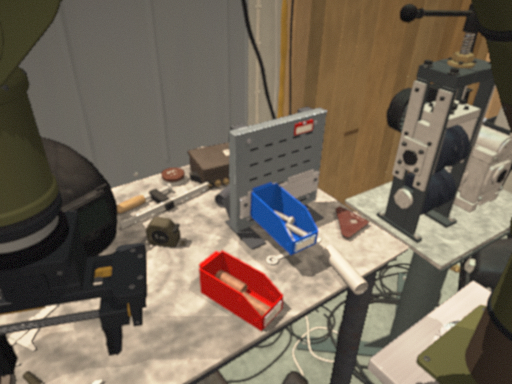

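View pics/top0.png

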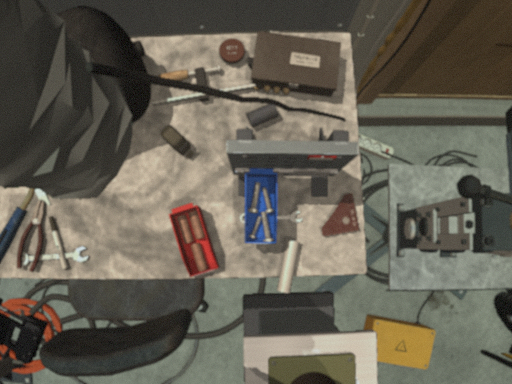

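Scene: red bin near (240,288), red tag at (304,128), blue bin left of the empty bay. Top: bin spans (185,208)–(207,272), its rear towards the board. The tag is at (323,155), and the magnet is at (341,215).

```bash
python3 - <<'E'
from h import *
import math
T=cam("top");S=cam("scene")
for P in([0,0,0],[0.243,0.576,0.239],[.5,.3,.59]): print(P,proj(T,P),proj(S,P))
for n,u,v in(("bin rear",185,208),("bin front",207,272),("magnet",341,215),("sq",319,186),("roller",437,222),("tape",177,140),("edge",360,275),("spanner",270,217)):
    print(n,plane(T,u,v,0.0))
print('tag',plane(T,323,155,.25))
a=cv2.imread("pics/scene0.png");b=cv2.imread("pics/top0.png")
A=cv2.resize(a[90:250,190:370],(540,480),interpolation=cv2.INTER_CUBIC)
cv2.imwrite("pics/c1.png",A)
for C,im,n in((S,a,'scene'),(T,b,'top')):
    h=cv2.cvtColor(im,cv2.COLOR_BGR2HSV)
    m=(((h[...,0]<8)|(h[...,0]>172))&(h[...,1]>150)&(h[...,2]>70)).astype(np.uint8)
    k,l,st,c=cv2.connectedComponentsWithStats(m)
    for i in range(1,k):
        if st[i,4]>25: print(n,st[i],c[i])
E
```

```text
[0, 0, 0] [312.07567715 396.2566413 ] [507.90241385 375.60134962]
[0.243, 0.576, 0.239] [ 20.19045629 312.57305046] [ 63.00972166 355.44038167]
[0.5, 0.3, 0.59] [ 86.17371352 120.65189411] [165.85930995 -61.33189879]
bin rear [0.45727005 0.29241578 0.        ]
bin front [0.30346154 0.24145217 0.        ]
magnet [ 0.43051497 -0.08384425  0.        ]
sq [ 0.50258205 -0.03329091  0.        ]
roller [ 0.40519529 -0.32622989  0.        ]
tape [0.62612467 0.31206195 0.        ]
edge [ 0.28496447 -0.12379561  0.        ]
spanner [0.43056895 0.08816481 0.        ]
tag [ 0.52714386 -0.00344359  0.25      ]
scene [295 122   8   8  29] [297.93103448 124.75862069]
scene [ 199  251   84   79 3275] [237.5978626  286.98503817]
top [ 170  204   48   72 1024] [194.54882812 241.09472656]
top [ 43 305  16  15  50] [ 50.6  311.36]
top [ 41 314  11  19  45] [ 46.22222222 321.53333333]
top [ 14 365  24   8  61] [ 25.85245902 368.44262295]
```
View pics/c1.png

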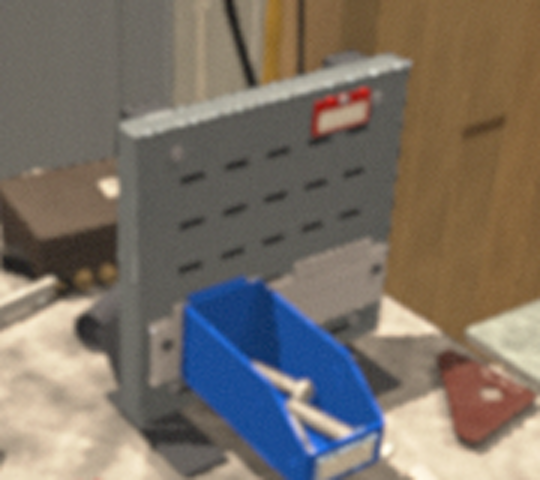

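Crop: the rail shows as a light strip, with the empty-bay tongue top running from crop (297,262) to (384,238), i.e. scene px about (289,177)–(318,169). The tag centre is at crop (341,112).

```bash
python3 - <<'E'
from h import *
T=cam("top");S=cam("scene")
f=lambda u,v:(190+u/3,90+v/3)
a=plane(S,*f(122,137),.265);b=plane(S,*f(410,66),.265);print('board top ends scene',a,b,np.linalg.norm(a-b))
# tag both views
b_=cv2.imread("pics/top0.png")
cv2.imwrite("pics/c2.png",np.hstack([cv2.resize(b_[125:285,160:365],(615,480),interpolation=cv2.INTER_CUBIC)]))
yv=(a-b);yv[2]=0;yv/=np.linalg.norm(yv);n=np.array([yv[1],-yv[0],0]);print('yaw deg of +x into sheet',np.degrees(np.arctan2(n[1],n[0])))
for u,v in((317,98),(369,86),(318,135),(369,122)): print('tag',planex(S,*f(u,v),a-0.006*n,n))
for u,v in((297,262),(384,240),(340,251)): print('tongue',planex(S,*f(u,v),a-0.0085*n,n))
E
```

```text
board top ends scene [0.53514479 0.1826259  0.265     ] [ 0.51839713 -0.05899228  0.265     ] 0.2421979154813264
yaw deg of +x into sheet -3.965090505564459
tag [0.51857995 0.03041487 0.26134926]
tag [ 0.51536045 -0.01603288  0.26051663]
tag [0.51833673 0.02690595 0.23210171]
tag [ 0.51511698 -0.01954535  0.23156331]
tongue [0.5167069  0.03954637 0.13107489]
tongue [ 0.51083186 -0.04521273  0.12542316]
tongue [ 0.51386699 -0.00142496  0.12845939]
```

View pics/c2.png

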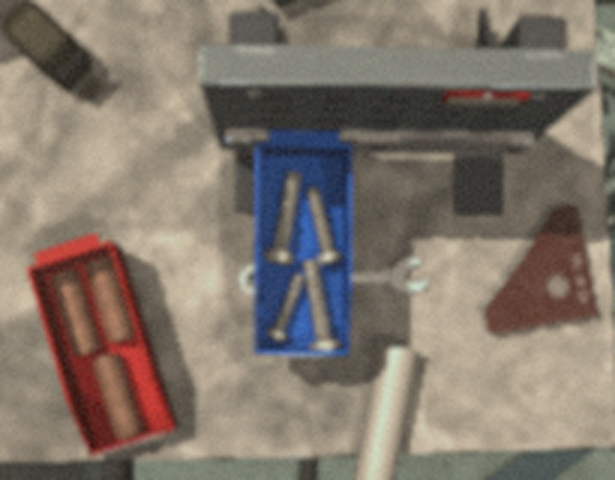

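Top crop: red bin rear rim corners at crop (32,270) and (118,243), lip to upper-left. The nozzles are at (80,315), (112,300) and (120,395). The board's front top edge lies along v≈85, tag at (487,97), tongue at about v≈152.

```bash
python3 - <<'E'
from h import *
T=cam("top");S=cam("scene")
f=lambda u,v:(160+u/3,125+v/3)
P=lambda u,v,z:plane(T,*f(u,v),z).round(4)
print('rim rear',P(32,270,.065),P(118,243,.065),'front low',P(92,452,.036),P(176,430,.036),'lip',P(38,250,.065),P(98,235,.065))
print('board',P(205,85,.265),P(594,85,.265),'tag',P(445,93,.255),P(530,93,.255))
print('tongue z .128',P(375,152,.128),P(450,153,.128), 'blue nose',P(256,354,.1),P(349,354,.1))
print('scene->bin', end=' ')
# tape outline for clearance
s=r.get_state()
# wrist camera relative to tool
C=cam("wrist");o=-C[1].T@C[2];Rt=R.from_quat(s['eef_rot']).as_matrix()
print('wristcam in tool',Rt.T@(o-s['tool_pos']),'dirs',(Rt.T@C[1].T).round(3),C[0]['fx'],C[0]['k1'])
E
```

```text
rim rear [0.4366 0.3144 0.065 ] [0.4554 0.2491 0.065 ] front low [0.2982 0.2751 0.036 ] [0.3137 0.2104 0.036 ] lip [0.4515 0.3098 0.065 ] [0.4618 0.2642 0.065 ]
board [0.5311 0.17   0.265 ] [ 0.5258 -0.0654  0.265 ] tag [0.5248 0.0246 0.255 ] [ 0.5237 -0.0278  0.255 ]
tongue z .128 [0.5096 0.0587 0.128 ] [0.5076 0.0055 0.128 ] blue nose [0.3701 0.1466 0.1   ] [0.3683 0.0801 0.1   ]
scene->bin wristcam in tool [ 0.06847939  0.00023476 -0.14622084] dirs [[-0.    -0.963 -0.27 ]
 [ 1.     0.    -0.   ]
 [ 0.    -0.27   0.963]] 323.75256189043307 -0.03706115015570473
```

The manual's scale: shifts go in units of 50 mm. Converting my numbers, -0.233 m is -4.66, -0.15 m is -3.

```bash
python3 steer.py '[[1, [-0.2, -0.8, 0], [0, 0, 0]], [1, [-0.4, -1.6, 0], [0, 0, 0]], [1, [-0.4, -2.4, 0], [0, 0, -0.1]], [1, [-1.2, -3, 0], [0, 0, -0.2]], [1, [-2, -3.4, 0], [0, 0, -0.3]], [1, [-2.8, -3.8, 0.2], [0, 0, -0.4]], [1, [-3.6, -4.2, 0.4], [0, 0, -0.5]], [1, [-4.4, -4.4, 0.6], [0, 0, -0.6]], [1, [-5, -4.66, 0.8], [0, 0, -0.674]], [1, [-5, -4.66, 0.8], [0, 0, -0.674]]]'
python3 steer.py '[[1, [0, 0, 0], [0, 0, 0]], [1, [0, 0, 0], [0, 0, 0]]]'
python3 - <<'E'
from h import *
s=r.get_state();print(s['tool_pos'],R.from_quat(s['eef_rot']).as_matrix().round(3),s['q'].round(2))
save("wrist","pics/w1.png")
E
```

```text
clock: 1.1
tool_pos: [0.3854, 0.2588, 0.1971]
eef_rot: [-0.133, 0.991, -0.002, -0.001]
contact_force: [-0.2, 0.0, 0.9]
opening: 1.0
finger_force: 0.0
clock: 1.3
tool_pos: [0.3819, 0.2653, 0.1989]
eef_rot: [-0.138, 0.99, 0.001, -0.0]
contact_force: [-0.4, 0.2, -0.4]
opening: 0.995
finger_force: 0.0
[0.38186061 0.26531524 0.19890762] [[-0.962 -0.273 -0.   ]
 [-0.273  0.962  0.001]
 [-0.     0.001 -1.   ]] [-0.44  0.57 -0.4   2.07  0.4   0.57  0.71]
```

View pics/w1.png

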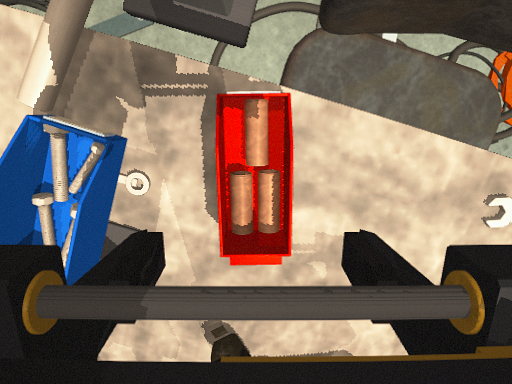

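Wrist view: bin is upright in the image. Rear rim corners are about (221,256) and (291,255), lip (231–282, 263), front at v≈95, all three nozzles inside.

```bash
python3 - <<'E'
from h import *
im=cv2.imread("pics/w1.png");h=cv2.cvtColor(im,cv2.COLOR_BGR2HSV)
m=(((h[...,0]<6)|(h[...,0]>174))&(h[...,1]>180)&(h[...,2]>60)).astype(np.uint8);m[:85]=0
k,l,st,c=cv2.connectedComponentsWithStats(m);i=1+st[1:,4].argmax();m=l==i;print(st[i])
for v in(100,130,160,190,220,240,250,254,257,260,263,265): 
    x=np.where(m[v])[0]
    if len(x): print(v,x.min(),x.max(),end=' | ')
W=cam("wrist");T=cam("top");f=lambda u,v:(160+u/3,125+v/3)
print()
for (u,v),t in(((291.5,255),(32,270)),((220,255.5),(118,243))):
    print(plane(W,u,v,.065),*tri([ray(W,u,v),ray(T,*f(*t))]))
for v in (180,250):
    x=np.where(m[v])[0];a=plane(W,x.max()+1,v,.065);b=plane(W,x.min(),v,.065);print(a,b,np.linalg.norm(a-b),(a+b)/2)
E
```

```text
[ 215   93   78  172 8409]
100 217 290 | 130 216 292 | 160 216 292 | 190 217 291 | 220 219 291 | 240 220 290 | 250 220 290 | 254 220 290 | 257 230 281 | 260 230 281 | 263 230 281 | 
[0.43977916 0.31996821 0.065     ] [0.43547044 0.31481522 0.07520522] [np.float64(0.0024302773859773445), np.float64(0.002430277385977349)]
[0.45887262 0.25467254 0.065     ] [0.45577653 0.25158534 0.06923485] [np.float64(0.0030650554594142407), np.float64(0.0030650554594142997)]
[0.36964063 0.29889445 0.065     ] [0.3881295  0.23390827 0.065     ] 0.06756509818117724 [0.37888507 0.26640136 0.065     ]
[0.43494805 0.31791792 0.065     ] [0.45331829 0.25326279 0.065     ] 0.06721421732282162 [0.44413317 0.28559035 0.065     ]
```

To row units: 0.178 m is 3.56, 0.04 m is 0.8.

```bash
python3 steer.py '[[1, [0, 0, 0.8], [0, 0, 0]], [1, [0, 0, 1.6], [0, 0, 0]], [1, [0, 0, 2.4], [0, 0, 0]], [1, [0, 0, 2.9], [0, 0, 0]], [1, [0, 0, 3.3], [0, 0, 0]], [1, [0, 0, 3.56], [0, 0, 0]], [1, [0, 0, 3.56], [0, 0, 0]]]' 35
python3 steer.py '[[0, [0, 0, 0], [0, 0, 0]], [0, [0, 0, 0], [0, 0, 0]], [0, [0, 0, 0], [0, 0, 0]], [0, [0, 0, 0], [0, 0, 0]], [0, [0, 0, 0], [0, 0, 0]], [0, [0, 0, 0], [0, 0, 0]]]' 35
```

```text
clock: 2.05
tool_pos: [0.3812, 0.2655, 0.0196]
eef_rot: [-0.139, 0.99, -0.0, -0.001]
contact_force: [0.8, 0.2, 0.0]
opening: 1.002
finger_force: 0.0
clock: 2.65
tool_pos: [0.3829, 0.2653, 0.0216]
eef_rot: [-0.137, 0.991, 0.001, 0.001]
contact_force: [-1.0, 3.5, 6.4]
opening: 0.768
finger_force: 35.0
```

To row units: -0.19 m is -3.8, -0.175 m is -3.5.

```bash
python3 steer.py '[[0, [0, 0, -0.2], [0, 0, 0]], [0, [0, 0, -0.6], [0, 0, 0]], [0, [0, 0, -1.2], [0, 0, 0]], [0, [0, 0, -1.8], [0, 0, 0]], [0, [0, 0, -2.4], [0, 0, 0]], [0, [0, 0, -3], [0, 0, 0]], [0, [0, 0, -3.5], [0, 0, 0]], [0, [0, 0, -3.8], [0, 0, 0]], [0, [0, 0, -3.8], [0, 0, 0]]]' 35
python3 - <<'E'
from h import *
T=cam("top");S=cam("scene")
t=lambda u,v:ray(T,160+u/3,125+v/3)
s=lambda u,v:ray(S,190+u/3,90+v/3)
for n,a,b in(('BL',(122,137),(205,85)),('BR',(410,66),(594,85)),('tagTL',(315,98),(445,93)),('tagTR',(369,86),(530,93))):
    print(n,*tri([s(*a),t(*b)]))
tp=tri([s(341,93),t(487,93)])[0];print('tag top mid',tp)
for yaw in(-1.5,-3,-4):
    n=np.array([np.cos(np.radians(yaw)),np.sin(np.radians(yaw)),0])
    print(yaw,[planex(S,190+u/3,90+v/3,tp-.0025*n,n).round(4) for u,v in((297,262),(340,251),(384,240))])
for z in(.12,.125,.13):print([(proj(T,[.52,y,z])-[160,125])*3 for y in(.036,-.04)])
print(r.get_state())
im=cv2.imread("pics/top0.png")[140:200,240:370];im2=cv2.imread("pics/scene0.png")[110:210,280:330]
cv2.imwrite("pics/c3.png",np.vstack([cv2.resize(im,(780,360),interpolation=cv2.INTER_CUBIC)]))
E
```

```text
clock: 3.55
tool_pos: [0.3833, 0.2638, 0.2127]
eef_rot: [-0.137, 0.991, 0.0, 0.002]
contact_force: [0.7, 0.6, -3.3]
opening: 0.767
finger_force: 35.0
BL [0.53581544 0.1750467  0.26146276] [np.float64(0.006131328957956774), np.float64(0.0061313289579567375)]
BR [ 0.5264733  -0.06692337  0.26049108] [np.float64(0.00045216905399378746), np.float64(0.00045216905399380643)]
tagTL [0.52480011 0.02553016 0.25780487] [np.float64(0.0008161803798737011), np.float64(0.0008161803798736949)]
tagTR [ 0.52467714 -0.02705179  0.25450803] [np.float64(0.001224443842147327), np.float64(0.0012244438421473373)]
tag top mid [ 5.25133058e-01 -2.55760304e-04  2.55260722e-01]
-1.5 [array([0.5235, 0.0334, 0.1256]), array([ 0.5224, -0.0097,  0.1215]), array([ 0.5212, -0.0561,  0.1169])]
-3 [array([0.5244, 0.0326, 0.1249]), array([ 0.5221, -0.0095,  0.1217]), array([ 0.5198, -0.0546,  0.1181])]
-4 [array([0.5249, 0.0322, 0.1245]), array([ 0.522 , -0.0093,  0.1218]), array([ 0.5189, -0.0537,  0.1188])]
[array([405.3256419 , 138.71531622]), array([510.6176004, 136.2733382])]
[array([406.00284588, 137.52414391]), array([511.86829621, 135.07516731])]
[array([406.68755893, 136.31970697]), array([513.1326837 , 133.86378098])]
{'clock': 3.55, 'q': array([-0.40378962,  0.55509029, -0.45902568,  2.05549999,  0.41741837,
        0.6172937 ,  0.69698842]), 'qd': array([-0.02105508,  0.04714179,  0.02959203,  0.03207496,  0.02140335,
       -0.04271699, -0.01902035]), 'joint_torque': array([  0.34543443, -42.73877621,  -3.54672879, -11.09295934,
        -0.17660103,   0.40149668,   0.15564676]), 'tool_pos': array([0.38327896, 0.26383851, 0.21269383]), 'eef_rot': array([-1.36525470e-01,  9.90635230e-01,  4.66766583e-04,  1.55553752e-03]), 'contact_force': array([ 0.70113582,  0.6445814 , -3.26571559]), 'moment': array([ 0.04089796, -0.02923863,  0.01004491]), 'finger_force': 34.969235002063215, 'opening': 0.7667991187171768}
```

View pics/c3.png

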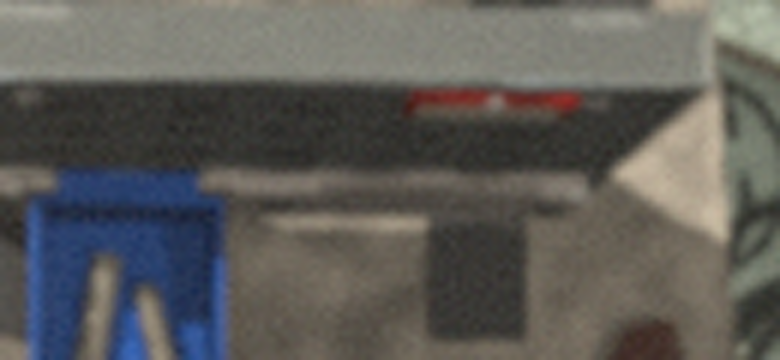

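Crop: rail strip spans v 172–195 (top px rows 168.7–172.5) and is nearly parallel to the board edge. I'll fit the edges for the yaw.

```bash
python3 - <<'E'
from h import *
T=cam("top");S=cam("scene")
a=cv2.cvtColor(cv2.imread("pics/top0.png"),cv2.COLOR_BGR2GRAY).astype(float);b=cv2.cvtColor(cv2.imread("pics/scene0.png"),cv2.COLOR_BGR2GRAY).astype(float)
def fit(g,us,v0,w,C,z,sgn):
    g=cv2.GaussianBlur(g,(0,0),.8);P=[];px=[]
    for u in us:
        v=v0(u);c=np.arange(int(v-w),int(v+w)+1);d=sgn*(g[c+1,u]-g[c-1,u]);d[d<0]=0;i=d.argmax()
        k=slice(max(i-1,0),i+2);vv=(c[k]*d[k]).sum()/d[k].sum();px.append(vv);P.append(plane(C,u,vv,z))
    P=np.array(P);q=np.polyfit(P[:,1],P[:,0],1);e=P[:,0]-np.polyval(q,P[:,1]);g=abs(e)<.003
    q=np.polyfit(P[g,1],P[g,0],1);print('yaw',-np.degrees(np.arctan(q[0])),'x at y=0',q[1],'n',g.sum(),'rms',e[g].std(),P[0][1],P[-1][1])
print('top sheet edge');fit(a,range(238,352),lambda u:153.6,3,T,.265,-1)
print('scene sheet edge');fit(b,range(236,322),lambda u:135.7-(u-230.7)*24/96,3,S,.265,-1)
print('rail rear edge top');fit(a,range(296,336),lambda u:169,3,T,.125,1)
print('rail front edge top');fit(a,range(296,336),lambda u:172,2,T,.125,-1)
m=b[160:186,284:326].astype(int);np.set_printoptions(linewidth=250);print(m[:,::2])
E
```

```text
top sheet edge
yaw -2.0062411820235915 x at y=0 0.5263714726047413 n 114 rms 0.00046226858501406193 0.15257862754371332 -0.052347880108793904
scene sheet edge
yaw -2.1126863737224415 x at y=0 0.5238764995660026 n 86 rms 0.0009128018502542068 0.17252805844479446 -0.04483192542770387
rail rear edge top
yaw -1.7532749240154741 x at y=0 0.5253025899419312 n 40 rms 0.00031106136183467036 0.03431765277125677 -0.04970554321931858
rail front edge top
yaw -3.9455618479318626 x at y=0 0.5174310025758787 n 40 rms 0.0006406164364651273 0.0346046106381782 -0.049153836113125765
[[ 90  89  87  90  90  90  93  88  96  88  76  64  57  80  89  94  89  87  93 100 102]
 [ 90  92  91  93  96  95  91  91  92  84  63  55  62  84  91  91  91  90  93 101 103]
 [ 93  93  91  94  93  92  88  90  91  81  64  71  82  88  87  89  85  88  96 100 107]
 [ 90  92  87  93  89  85  76  91  92  85  80  84  91  93  91  89  89  87  98 103 101]
 [ 90  93  94  86  78  61  61  87  90  92  87  90  90  87  88  87  86  90  97 100 107]
 [ 94  95  91  83  59  55  67  88  91  93  90  92  88  88  89  88  86  85  94 103 108]
 [ 91  
[... 1033 characters left out ...]
07]
 [ 89  90 125 131 128 132 127 132 133 132 136 132 136 138 135 106  98 115 102 108 104]
 [ 91  93 119 132 129 132 130 131 131 135 132 137 138 137 131  90  86 114 104 105 103]
 [ 90  98 118 131 131 131 127 131 133 137 135 136 136 135 128  90  98 115 104 104 102]
 [100 118 121 132 126 125 131 132 137 139 138 136 133 134 126 104 117 118 105 105 105]
 [119 139 127 130 125 127 133 134 134 134 137 132 131 134 128 120 131 110 106 105 104]
 [143 145 130 131 130 129 133 133 134 136 133 134 133 136 129 126 130 105 106 109 105]
 [145 142 132 133 130 131 132 132 134 133 133 136 135 137 132 130 131 107 108 108 104]
 [141 134 131 133 130 130 133 133 131 133 134 133 133 135 134 135 132 105 107 108 109]]
```

```bash
python3 - <<'E'
from h import *
S=cam("scene");n=np.array([np.cos(.035),-np.sin(.035),0])
for X in(.524,.5264):
  for u,v in((288,176.8),(300.5,172.5),(313,168.3)): print(X,planex(S,u,v,[X-.006,0,0],n).round(4))
for X in(.524,.5264):
  for u,v in((303.7,127.3),): print('tag',planex(S,u,v,[X-.006,0,0],n).round(4))
E
```

```text
0.524 [0.5194 0.0403 0.1314]
0.524 [0.5181 0.0038 0.1312]
0.524 [ 0.5168 -0.0341  0.1308]
0.5264 [0.5217 0.0382 0.1295]
0.5264 [0.5205 0.0016 0.1294]
0.5264 [ 0.5191 -0.0364  0.1289]
tag [0.5182 0.0064 0.2449]
tag [0.5205 0.0042 0.2435]
```

To row units: -0.268 m is -5.36, 0.029 m is 0.58.

```bash
python3 steer.py '[[0, [0.06, -0.3, 0], [0, 0, 0.02]], [0, [0.18, -0.9, 0], [0, 0, 0.05]], [0, [0.3, -1.5, 0], [0, 0, 0.08]], [0, [0.42, -2.1, 0], [0, 0, 0.12]], [0, [0.52, -2.7, 0], [0, 0, 0.16]], [0, [0.58, -3.3, 0], [0, 0, 0.2]], [0, [0.54, -3.9, 0], [0, 0, 0.24]], [0, [0.48, -4.5, 0], [0, 0, 0.27]], [0, [0.42, -5, 0], [0, 0, 0.3]], [0, [0.4, -5.36, 0], [0, 0, 0.309]]]' 35
python3 steer.py '[[0, [0, 0, 0], [0, 0, 0]], [0, [0, 0, 0], [0, 0, 0]], [0, [0, 0, 0], [0, 0, 0]]]' 35
python3 - <<'E'
from h import *
s=r.get_state();M=R.from_quat(s['eef_rot']).as_matrix();print(M.round(4),s['tool_pos'],s['contact_force'],s['moment'],s['q'].round(2))
print('az bin',np.degrees(np.arctan2(-M[1,0],-M[0,0])))
E
```

```text
clock: 4.55
tool_pos: [0.4348, -0.0027, 0.2094]
eef_rot: [0.019, 1.0, -0.001, -0.002]
contact_force: [1.0, -0.3, -2.8]
opening: 0.769
finger_force: 35.0
clock: 4.85
tool_pos: [0.4351, 0.0015, 0.2102]
eef_rot: [0.016, 1.0, 0.0, -0.001]
contact_force: [-0.3, 0.2, -3.3]
opening: 0.768
finger_force: 35.0
[[-9.995e-01  3.230e-02 -1.700e-03]
 [ 3.230e-02  9.995e-01  3.000e-04]
 [ 1.700e-03  2.000e-04 -1.000e+00]] [0.4351056  0.00148913 0.21024581] [-0.27983508  0.23722675 -3.29493156] [0.02956173 0.06708292 0.01931947] [ 0.17  0.52 -0.42  2.14  0.39  0.56  1.  ]
az bin -1.8537325475257544
```

To row units: 0.095 m is 1.9, 0.088 m is 1.76.

```bash
python3 steer.py '[[0, [0, 0, 0.4], [0, 0, 0]], [0, [0, 0, 0.9], [0, 0, 0]], [0, [0, 0, 1.4], [0, 0, 0]], [0, [0, 0, 1.76], [0, 0, 0]], [0, [0, 0, 1.9], [0, 0, 0]], [0, [0, 0, 1.9], [0, 0, 0]], [0, [0, 0, 1.9], [0, 0, 0]]]' 35
python3 - <<'E'
from h import *
a=save("scene","pics/s2.png");b=save("top","pics/t2.png")
A=cv2.resize(a[95:255,210:370],(480,480),interpolation=cv2.INTER_CUBIC);B=cv2.resize(b[140:260,230:350],(480,480)[:2],interpolation=cv2.INTER_CUBIC)
cv2.imwrite("pics/c4.png",cv2.resize(np.hstack([A,B]),(800,400))[:,:,::-1])
E
```

```text
clock: 5.55
tool_pos: [0.4364, 0.0014, 0.1162]
eef_rot: [0.016, 1.0, 0.0, 0.0]
contact_force: [0.4, -0.6, -3.8]
opening: 0.773
finger_force: 35.0
```

View pics/c4.png

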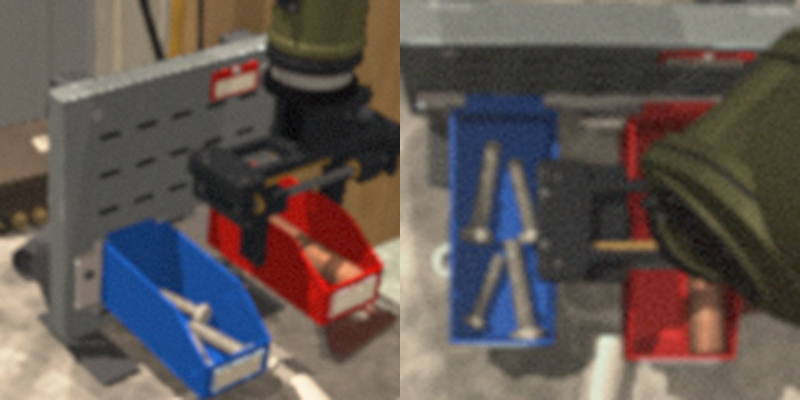

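Bin is in front of the empty bay, level, with blue clear to its left. I'll check lateral alignment numerically (red left edge at u≈297.5, v≈180; tag centre u≈322).

```bash
python3 - <<'E'
from h import *
T=cam("top")
for C,f,n in((T,"pics/t2.png",'top'),(cam("scene"),"pics/s2.png",'scene')):
    im=cv2.imread(f);h=cv2.cvtColor(im,cv2.COLOR_BGR2HSV)
    if n=='top':
        for col,(lo,hi),us in(('red',(0,8),(285,352)),('blue',(100,130),(235,285))):
            for v in(178,182,240):
                q=h[v,us[0]:us[1]];g=np.where(((q[:,0]>=lo)&(q[:,0]<=hi)|((col=='red')&(q[:,0]>172)))&(q[:,1]>130)&(q[:,2]>40))[0]+us[0]
                if len(g): print(col,v,g.min(),g.max(),plane(C,g.min(),v,.159 if col=='red' else .129)[:2].round(4),plane(C,g.max()+1,v,.159 if col=='red' else .129)[:2].round(4))
print('tag',plane(T,160+445/3,156,.255)[:2],plane(T,160+530/3,156,.255)[:2])
print('pred left wall u',proj(T,[.47,.0355,.159]))
E
```

```text
red 178 298 314 [0.4992 0.0346] [ 4.984e-01 -3.000e-04]
red 182 297 305 [0.491 0.037] [0.4906 0.0186]
red 240 297 330 [0.3733 0.0414] [ 0.3711 -0.0276]
blue 178 245 275 [0.5066 0.1435] [0.505 0.078]
blue 182 245 276 [0.4981 0.1437] [0.4964 0.0762]
blue 240 246 275 [0.3763 0.1444] [0.3746 0.0821]
tag [0.52481207 0.02455697] [ 0.52371326 -0.02781831]
pred left wall u [298.14161387 192.19385066]
```

```bash
python3 steer.py '[[0, [-0.04, 0, 0], [0, 0, 0]], [0, [-0.08, 0, 0], [0, 0, 0]], [0, [-0.12, 0, 0], [0, 0, 0]], [0, [-0.14, 0, 0], [0, 0, 0]], [0, [-0.16, 0, 0], [0, 0, 0]], [0, [-0.16, 0, 0], [0, 0, 0]]]' 35
for i in 1 2 3; do :; done
python3 steer.py '[[0, [-0.02, 0, 0], [0, 0, 0]], [0, [-0.04, 0, 0], [0, 0, 0]], [0, [-0.04, 0, 0], [0, 0, 0]]]' 35
python3 steer.py '[[0, [-0.02, 0, 0], [0, 0, 0]], [0, [-0.04, 0, 0], [0, 0, 0]], [0, [-0.04, 0, 0], [0, 0, 0]]]' 35
```

```text
clock: 6.25
tool_pos: [0.4443, 0.0006, 0.1157]
eef_rot: [0.017, 1.0, 0.0, 0.0]
contact_force: [0.5, 0.9, -2.7]
opening: 0.769
finger_force: 35.0
clock: 6.55
tool_pos: [0.4464, 0.0005, 0.1157]
eef_rot: [0.017, 1.0, 0.0, 0.0]
contact_force: [-0.3, 0.3, -3.5]
opening: 0.769
finger_force: 35.0
clock: 6.85
tool_pos: [0.4475, 0.0004, 0.1156]
eef_rot: [0.017, 1.0, -0.0, -0.001]
contact_force: [-2.7, 0.0, -2.7]
opening: 0.77
finger_force: 35.0
```

```bash
python3 steer.py '[[0, [-0.02, 0, 0], [0, 0, 0]], [0, [-0.02, 0, 0], [0, 0, 0]]]' 35
python3 - <<'E'
from h import *
F=[];P=[]
for i in range(3):
    r.snapshot("top");s=r.get_state();F.append(s['contact_force']);P.append(s['tool_pos'])
print(np.mean(F,0),np.mean(P,0),s['moment'])
E
```

```text
clock: 7.05
tool_pos: [0.4475, 0.0004, 0.1155]
eef_rot: [0.017, 1.0, -0.0, -0.002]
contact_force: [-4.6, 0.9, -0.4]
opening: 0.766
finger_force: 35.0
[-5.31162215  1.52814942 -1.10031127] [4.47484191e-01 3.80568809e-04 1.15535349e-01] [ 0.24920849  0.80239008 -0.07627156]
```

To row units: 0.012 m is 0.24, 0.011 m is 0.22.

```bash
python3 steer.py '[[0, [0.02, 0, 0], [0, 0, 0]], [0, [0.04, 0, 0], [0, 0, 0]], [0, [0.07, 0, 0], [0, 0, 0]], [0, [0.07, 0, 0], [0, 0, 0]], [0, [0.07, 0, 0.06], [0, 0, 0]], [0, [0.07, 0, 0.12], [0, 0, 0]], [0, [0.07, 0, 0.18], [0, 0, 0]], [0, [0.07, 0, 0.22], [0, 0, 0]], [0, [0.07, 0, 0.24], [0, 0, 0]], [0, [0.07, 0, 0.24], [0, 0, 0]]]' 35
python3 - <<'E'
from h import *
F=[];P=[]
for i in range(3):
    r.snapshot("top");s=r.get_state();F.append(s['contact_force']);P.append(s['tool_pos'])
print(np.mean(F,0),np.mean(P,0),s['moment'])
E
```

```text
clock: 8.2
tool_pos: [0.4456, 0.0006, 0.1035]
eef_rot: [0.017, 1.0, 0.0, -0.0]
contact_force: [-0.8, -0.4, -3.2]
opening: 0.767
finger_force: 35.0
[-0.16901842 -0.60769355 -2.8814651 ] [0.44568502 0.00054689 0.10370044] [0.06088976 0.0712318  0.01838951]
```

To row units: 0.004 m is 0.08, 0.003 m is 0.06.

```bash
python3 steer.py '[[0, [0, 0, 0.02], [0, 0, 0]], [0, [0, 0, 0.04], [0, 0, 0]], [0, [0, 0, 0.06], [0, 0, 0]], [0, [0, 0, 0.08], [0, 0, 0]], [0, [0, 0, 0.08], [0, 0, 0]]]' 35
python3 steer.py '[[0, [0, 0, 0.02], [0, 0, 0]], [0, [0, 0, 0.04], [0, 0, 0]], [0, [0, 0, 0.06], [0, 0, 0]], [0, [0, 0, 0.06], [0, 0, 0]]]' 35
python3 steer.py '[[0, [0, 0, 0.02], [0, 0, 0]], [0, [0, 0, 0.04], [0, 0, 0]], [0, [0, 0, 0.04], [0, 0, 0]]]' 35
```

```text
clock: 8.85
tool_pos: [0.4456, 0.0005, 0.0996]
eef_rot: [0.017, 1.0, 0.0, -0.0]
contact_force: [-0.3, -0.1, -2.6]
opening: 0.771
finger_force: 35.0
clock: 9.25
tool_pos: [0.4456, 0.0005, 0.0966]
eef_rot: [0.017, 1.0, 0.0, -0.0]
contact_force: [-0.2, 0.1, -3.1]
opening: 0.768
finger_force: 35.0
clock: 9.55
tool_pos: [0.4456, 0.0005, 0.0946]
eef_rot: [0.017, 1.0, -0.0, -0.0]
contact_force: [0.3, 0.5, -2.0]
opening: 0.766
finger_force: 35.0
```

To row units: 0.002 m is 0.04, 0.001 m is 0.02.

```bash
python3 steer.py '[[0, [0, 0, 0.02], [0, 0, 0]], [0, [0, 0, 0.04], [0, 0, 0]], [0, [0, 0, 0.04], [0, 0, 0]]]' 35
python3 steer.py '[[0, [0, 0, 0.02], [0, 0, 0]], [0, [0, 0, 0.04], [0, 0, 0]], [0, [0, 0, 0.04], [0, 0, 0]]]' 35
python3 steer.py '[[0, [0, 0, 0.02], [0, 0, 0]], [0, [0, 0, 0.02], [0, 0, 0]]]' 35
```

```text
clock: 9.85
tool_pos: [0.4456, 0.0005, 0.0926]
eef_rot: [0.017, 1.0, 0.0, -0.0]
contact_force: [-0.1, 1.1, -3.3]
opening: 0.772
finger_force: 35.0
clock: 10.15
tool_pos: [0.4456, 0.0006, 0.0906]
eef_rot: [0.017, 1.0, 0.0, -0.0]
contact_force: [-0.2, 0.9, -3.2]
opening: 0.771
finger_force: 35.0
clock: 10.35
tool_pos: [0.4456, 0.0005, 0.0896]
eef_rot: [0.017, 1.0, 0.0, -0.0]
contact_force: [-0.5, 0.1, -3.1]
opening: 0.769
finger_force: 35.0
```

```bash
python3 steer.py '[[0, [0, 0, 0.02], [0, 0, 0]], [0, [0, 0, 0.04], [0, 0, 0]], [0, [0, 0, 0.04], [0, 0, 0]]]' 35
python3 steer.py '[[0, [0, 0, 0.02], [0, 0, 0]], [0, [0, 0, 0.02], [0, 0, 0]]]' 35
python3 steer.py '[[0, [0, 0, 0.02], [0, 0, 0]], [0, [0, 0, 0.02], [0, 0, 0]]]' 35
```

```text
clock: 10.65
tool_pos: [0.4457, 0.0005, 0.0876]
eef_rot: [0.017, 1.0, 0.0, 0.0]
contact_force: [0.2, -0.4, -2.0]
opening: 0.768
finger_force: 35.0
clock: 10.85
tool_pos: [0.4459, 0.0005, 0.087]
eef_rot: [0.017, 1.0, 0.0, 0.0]
contact_force: [-1.8, -0.1, 3.0]
opening: 0.766
finger_force: 35.0
clock: 11.05
tool_pos: [0.4462, 0.0007, 0.086]
eef_rot: [0.017, 1.0, 0.0, 0.001]
contact_force: [-0.9, 0.2, 4.5]
opening: 0.771
finger_force: 35.0
```

The manual's scale: shifts go in units of 50 mm. Converting my numbers, 0.0028 m is 0.056, 0.002 m is 0.04.

```bash
python3 steer.py '[[0, [0, 0, -0.01], [0, 0, 0]], [0, [-0.01, 0, 0.01], [0, -0.01, 0]], [0, [-0.018, 0, 0.024], [0, -0.02, 0]], [0, [-0.026, 0, 0.04], [0, -0.03, 0]], [0, [-0.034, 0, 0.056], [0, -0.04, 0]], [0, [-0.034, 0, 0.056], [0, -0.04, 0]], [0, [-0.034, 0, 0.056], [0, -0.04, 0]]]' 35
python3 - <<'E'
from h import *
F=[];P=[]
for i in range(3):
    r.snapshot("top");s=r.get_state();F.append(s['contact_force']);P.append(s['tool_pos'])
print(np.mean(F,0),np.mean(P,0),s['moment'],R.from_quat(s['eef_rot']).as_matrix()[:,2])
save("scene","pics/s3.png")
E
```

```text
clock: 11.75
tool_pos: [0.4467, 0.0009, 0.0835]
eef_rot: [0.018, 1.0, -0.0, 0.02]
contact_force: [-2.4, 2.6, 13.4]
opening: 0.766
finger_force: 35.0
[-2.96566118  2.44014233 14.02058211] [0.44665971 0.0008536  0.08349832] [ 0.3995895   0.39666936 -0.47195225] [ 0.04005736 -0.00107936 -0.9991968 ]
```

```bash
python3 steer.py '[[0, [0, 0, -0.01], [0, 0, 0]], [0, [0, 0, -0.02], [0, 0, 0]], [0, [0, 0, -0.02], [0, 0, 0]]]' 35
python3 steer.py '[[0, [0, 0, -0.01], [0, 0, 0]], [0, [0, 0, -0.01], [0, 0, 0]]]' 12
```

```text
clock: 12.25
tool_pos: [0.4466, 0.0007, 0.0837]
eef_rot: [0.017, 1.0, -0.0, 0.019]
contact_force: [-2.4, 1.9, 3.5]
opening: 0.769
finger_force: 35.0
clock: 12.45
tool_pos: [0.4467, 0.0006, 0.084]
eef_rot: [0.017, 1.0, -0.0, 0.019]
contact_force: [-1.4, 1.9, -1.2]
opening: 0.771
finger_force: 12.0
```

```bash
python3 steer.py '[[0, [0, 0, 0], [0, 0, 0]], [0, [0, 0, 0], [0, 0, 0]], [0, [0, 0, 0], [0, 0, 0]]]' 4
python3 - <<'E'
from h import *
a=cv2.imread("pics/s3.png");b=save("scene","pics/s4.png")[:,:,::-1]
cv2.imwrite("pics/c5.png",np.hstack([cv2.resize(x[130:255,240:365],(400,400),interpolation=cv2.INTER_CUBIC) for x in(a,b)]))
E
```

```text
clock: 12.75
tool_pos: [0.4467, 0.0006, 0.0842]
eef_rot: [0.017, 1.0, -0.0, 0.019]
contact_force: [-2.6, 2.0, -2.8]
opening: 0.769
finger_force: 4.0
```

View pics/c5.png

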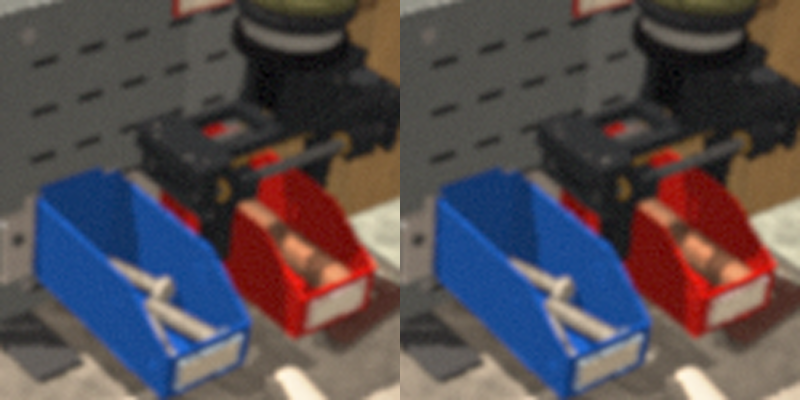

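The red bin sits beside the blue one at the same height. The gripper still carries some load, so I'll settle it, then open slowly.

To row units: 0.0013 m is 0.026, 0.0008 m is 0.016.

```bash
python3 steer.py '[[0, [0, 0, 0.006], [0, 0, 0]], [0, [-0.006, 0, 0.016], [0, -0.006, 0]], [0, [-0.01, 0, 0.026], [0, -0.012, 0]], [0, [-0.01, 0, 0.026], [0, -0.012, 0]]]' 4
python3 steer.py '[[0.78, [0, 0, 0], [0, 0, 0]], [0.79, [0, 0, 0], [0, 0, 0]], [0.81, [0, 0, 0], [0, 0, 0]], [0.85, [0, 0, 0], [0, 0, 0]], [0.9, [0, 0, 0], [0, 0, 0]], [0.95, [0, 0, 0], [0, 0, 0]], [1, [0, 0, 0], [0, 0, 0]], [1, [0, 0, 0], [0, 0, 0]]]' 4
python3 - <<'E'
from h import *
save("scene","pics/s5.png");print(r.get_state()['contact_force'])
a=cv2.imread("pics/s4.png").astype(int);b=cv2.imread("pics/s5.png").astype(int)
def m(x):
    h=cv2.cvtColor(x.astype(np.uint8),cv2.COLOR_BGR2HSV);q=((h[...,0]<8)|(h[...,0]>172))&(h[...,1]>150)&(h[...,2]>60);q[:160]=0;q[:,:300]=0;q[:,358:]=0
    v,u=np.where(q);return v.max(),u.max(),u.mean(),v.mean(),len(u)
print(m(a),m(b))
E
```

```text
clock: 13.2
tool_pos: [0.4476, 0.0009, 0.0834]
eef_rot: [0.016, 1.0, -0.0, 0.026]
contact_force: [-3.7, 3.4, 3.0]
opening: 0.771
finger_force: 4.0
clock: 14.0
tool_pos: [0.4479, 0.0004, 0.0831]
eef_rot: [0.017, 1.0, -0.0, 0.026]
contact_force: [0.1, -0.0, -0.2]
opening: 1.001
finger_force: 0.0
[ 0.21293012 -0.25196218  0.24660621]
(np.int64(234), np.int64(357), np.float64(330.4290053151101), np.float64(205.94001518602886), 1317) (np.int64(234), np.int64(356), np.float64(329.59971098265896), np.float64(205.5700867052023), 1384)
```

To row units: -0.05 m is -1, -0.13 m is -2.6.

```bash
python3 steer.py '[[1, [0, 0, -0.1], [0, 0, 0]], [1, [0, 0, -0.3], [0, 0, 0]], [1, [0, 0, -0.6], [0, 0, 0]], [1, [0, 0, -1], [0, 0, 0]], [1, [0, 0, -1.5], [0, 0, 0]], [1, [0.1, 0, -2], [0, 0, 0]], [1, [0.4, 0, -2.4], [0, 0, 0]], [1, [0.8, 0, -2.6], [0, 0, 0]], [1, [1.4, 0, -2.6], [0, 0, 0]], [1, [1.4, 0, -2.6], [0, 0, 0]]]'
python3 steer.py '[[1, [0, 0, 0], [0, 0, 0]], [1, [0, 0, 0], [0, 0, 0]], [1, [0, 0, 0], [0, 0, 0]], [1, [0, 0, 0], [0, 0, 0]], [1, [0, 0, 0], [0, 0, 0]]]'
python3 - <<'E'
from h import *
a=save("scene","pics/s6.png");b=save("wrist","pics/w6.png")
cv2.imwrite("pics/c6.png",np.hstack([cv2.resize(x,(400,400),interpolation=cv2.INTER_CUBIC) for x in(a[110:260,230:380],b)])[:,:,::-1])
E
```

```text
clock: 15.05
tool_pos: [0.3665, 0.002, 0.2096]
eef_rot: [0.016, 1.0, -0.002, 0.024]
contact_force: [-0.4, -0.6, -0.6]
opening: 1.001
finger_force: 0.0
clock: 15.55
tool_pos: [0.3716, 0.0031, 0.2092]
eef_rot: [0.017, 1.0, -0.0, 0.026]
contact_force: [0.3, -0.2, 0.2]
opening: 1.001
finger_force: 0.0
```

View pics/c6.png

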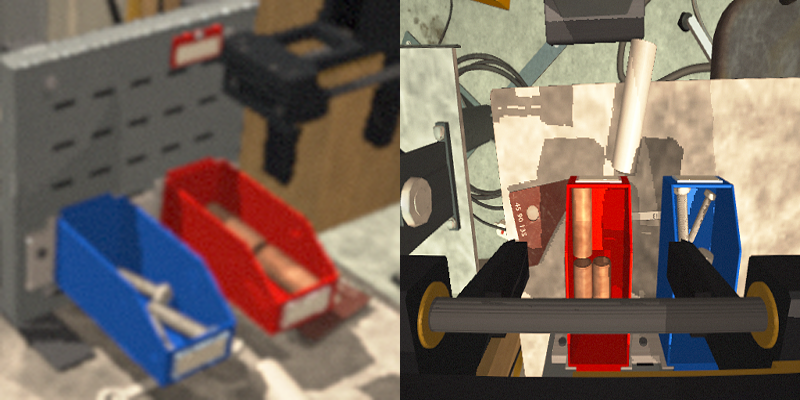

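The red bin hangs under the tag, level with and parallel to the blue bin. All three nozzles are in it, the gripper is clear and the bystanders have not moved, so I'm handing in.

```bash
python3 -c "
from plant import r
print(r.finish_job())"
```

```text
the job is handed in; nothing more can be done
None
```

The red bin is hanging in the empty bay under the red tag, rear lip hooked behind the tongue, with all three nozzles still in it. It was lowered on gently, the gripper is clear of it, and the job was handed in at about 16 s; no verdict came back.

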